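Fold the bit panel down and shut the drill case

TASK

Put the drill case away for the day: with the fingertips push the upright yellow bit panel down until it lies flat in the case, and only then push the blue cover over until it is fully shut. Push gently, grip nothing, leave the loose things in and around the case where they are, and finish with the hand clear.

Things in the scene. Friction and masses are not known exactly. Their poses are not given: they have to be found in the camera images.
- case: blue sheet-metal drill case, screwed to the bench: an open tray 140 mm (its x) by 200 mm (its y), 50 mm high, walls 3 mm. Origin: centre of its underside, on the bench; z up. The cover is hinged along the +x rim, the yellow bit panel near the -x (front) rim. A divider at y = +42 mm parts off an end compartment at +y, in which loose things lie.
- panel (a joint): angle in rad of the yellow bit panel: 0 folded flat inside the tray, 1.57 upright, stop at 1.62. It swings down towards the case's +x, about a hinge line along the case's y at x = -55 mm, z = 34 mm. The hinge is stiff: the panel stays where it is left and needs 1 to 3 N near its free edge.
- cover (a joint): angle in rad of the blue cover: 0 shut, 1.57 upright, above that leaning back beyond the case (stop 2.2). It swings up and over towards the case's -x to shut, about a hinge line along the case's y at x = 70 mm, z = 50.5 mm. The hinge is stiff: the cover stays where it is left and needs 1 to 4 N near its free edge. It jams on the panel if that still stands up.
- panel_hinge (a point): middle of the bit panel's hinge line (case x = -55, y = -28, z = 34 mm). The panel is a plate 80 mm long (hinge to free edge), 130 mm wide (case y from -93 to +37 mm), 4 mm thick, centred on the hinge line, with drill bits on its inner face (towards the cover), up to 14 mm proud
- panel_edge (a point): middle of the bit panel's free edge, on its plain outer face (the face that looks away from the cover and is uppermost when folded)
- cover_hinge (a point): middle of the cover's hinge line (case x = 70, y = 0, z = 50.5 mm). The cover is a sheet 140 mm long (hinge to free edge), 200 mm wide, 3 mm thick, its inner face through the hinge line, with a thin turned-in rim; a red tab 60 mm wide stands 14 mm out from the middle of its free edge
- cover_edge (a point): middle of the cover's free edge, on its outer face (uppermost when shut), at the root of the red tab
- collar: a loose steel shaft collar, 34 mm across, 18 mm high, lying in the end compartment of the case; origin at the middle of its underside. To be left alone
- slug: a loose brass cylinder, 26 mm across, 30 mm high, standing in the end compartment of the case; origin at the middle of its underside. To be left alone
- offcut: a loose tube offcut standing on the bench before the case, 48 mm across, 70 mm high; origin at the middle of its underside. To be left alone
- spanner: a loose 170 mm spanner lying on the bench before the case; origin at the underside, mid-way along it. To be left alone
- flange: a loose steel flange, 80 mm across, 16 mm high, lying on the bench behind the cover; origin at the middle of its underside. To be left alone
- oil: a loose green oil bottle, 56 mm across, 150 mm high, standing behind the cover near one end of it; origin at the middle of its underside. To be left alone
- mug: a loose steel mug, 76 mm across, 90 mm high, standing behind the cover; origin at the middle of its underside. To be left alone

How it is judged:
By the outcome, as a careful person would: the job done as asked, in the order asked, and still so for the second after the job is handed in, with the robot touching nothing.
It also fails if it takes over 51 s, if anything falls off the work surface, if the arm or the gripper's body presses on something with over 40 N, if the wrist force passes 120 N, or if a joint passes its speed limit or range.

ROBOT

A 7-joint arm with a two-finger parallel gripper is mounted at the origin on the work surface. World frame = base frame: x ahead of the robot, y to its left, z up, the work surface at z = 0. Lengths are in m, angles in degrees, forces in N, time in s.
With the tool pointing down it reaches from about 0.425 to 0.875 m from the base axis. Payload 4.7 kg.
Tool frame: the origin (TCP) lies at the very end of the fingers, on their centre line; the grasp point (between the pads) lies 19 mm behind it (env.grasp_offset is the distance from the TCP to the grasp point, in m); z points along the fingers, y is the line along which they close (so a half turn about z gives the same grasp; the last joint's range is limited). The gripper opens to 87 mm and grips with 3 to 60 N. Pads are 19 mm wide; open, the fingers measure 117 mm over their backs; the gripper's body (75 mm by 190 mm) begins 51 mm behind the grasp point.
Start: joints at [-75.453, 18.392, -4.016, 83.108, 1.295, 78.541, -3.26], TCP at [0.154, 0.631, 0.187] pointing down, gripper open.
Joint ranges: [-163.93, 163.93], [-17.29, 119.83], [-79.2, 71.16], [3.27, 140.29], [-89.18, 269.18], [5.43, 117.66], [-154.24, 154.24]. Speed limits (degrees/s): [147.25, 147.25, 180, 180, 180, 180, 180].

INTERFACE

Orientations are given as [roll, pitch, yaw] about the fixed x, y, z axes, in that order (R = Rz(yaw) Ry(pitch) Rx(roll)).
In Python, from cell import env gives the robot as it stands. The module is installed in compiled form; this text tells all that it offers.
- The arm moves only by the tool drive_tool, never from a script. Its argument "moves" is one flat list of numbers, 5 for each row, row after row: the shift along the tool's x, y, z in units of 40 mm (1.0 is 40 mm), then the turn about the tool's z in units of 10 degrees (1.0 is 10 degrees), then the finger opening in mm, from 0 to 87. A call has 1 to 5 rows; each row is the pose to reach, as a shift and turn from the pose commanded when the call began, along the tool's axes at that moment; what a row does not reach only later rows make up. A row lasts 1/8 s, in which the tool goes at most 62.5 mm and 10.7 degrees, less where a joint would pass 70% of its speed; a pose out of reach is approached as far as the arm can. A call with a gripper value outside its range is refused whole. The fingers move at their own pace and stop on an object; "squeeze" is the grip in N (left out, the last holds). Time passes only in rows, so rows that repeat a pose let the fingers close. It gives the time, the measured TCP pose, the force, the opening and the grip force at its end, in the units of the state.
- env.get_obs(): the state, without advancing time (a new reading comes with each control period).
- env.read_camera(name): name is "scene" or "top" or "wrist"; returns (picture, depth): 400x640x3 uint8, red, green, blue; 400x640 float32, m along the optical axis (not along the pixel's ray), 0 where there is no reading.
- env.camera_model(name): a dict with "K" (3x3 intrinsics, pixels), "k1" (the pictures are not rectified: a ray, as slopes to the right and down, at radius r is drawn at 1 + k1 r^2 times it, then the intrinsics apply), "rvec" (rotation vector, rad) and "tvec" (3), from world to camera coordinates, as OpenCV has them; the wrist camera has in their place "tool_from_camera" (4x4, takes a point from camera to tool coordinates, whose origin is the TCP and whose axes are the flange's). Camera axes: x right, y down, z forward; pixel columns grow to the right and rows downward; lengths in m; the calibration is good to about 2 mm. A picture is of the moment at which its call begins: read the wrist's pose just before it. camera_model takes no time and is no camera call.
- env.sign_off(): hands the job in; it is judged then, once.
The state is a dict: "time_s": time; "qpos": joint angles; "joint_velocities": joint speeds; "effort": joint torques, N m; "tool_pos": TCP position; "tool_rot": TCP orientation; "force": force on the tool from outside, world axes, zero at the start; "wrist_torque": the same for the moment, N m; "grip_width": finger opening in m; "grasp_force": force on a finger pad.
Only numpy, scipy, OpenCV 4.12 (cv2) and the standard library are available. Lean on these libraries where they do the work, as an engineer would, in place of code of your own. Each camera call takes 0.05 s, during which the arm holds its last target. There are 200 camera calls.

## Working session

There is one attempt and no reset: what is moved stays moved. The work goes in short steps, Python scripts to look and compute and a tool call to move; the robot and the scene stay as the last step left them, time stands still between calls to the robot, and variables do not carry over. Pictures are saved under pics/ and viewed, at most 10 in all, crops included, and the job is handed in when it is done.

Besides the shell and the picture viewer there is one more tool, called after "Call:" by a JSON object that holds its "method" and its "body". drive_tool: Moves the arm, as the interface text tells. Its arguments: {"type":"object","properties":{"moves":{"type":"array","items":{"type":"number"}},"squeeze":{"type":"number"}},"required":["moves"]}

```bash
mkdir -p pics
cat > h.py <<'E'
import numpy as np, cv2
from cell import env
from scipy.spatial.transform import Rotation as R
def cam(n):
    o=env.get_obs(); im,d=env.read_camera(n); m=env.camera_model(n); return o,im,d,m
def world(n,o,d,m):
    K=np.array(m["K"]);h,w=d.shape
    u,v=np.meshgrid(np.arange(w),np.arange(h))
    x=(u-K[0,2])/K[0,0];y=(v-K[1,2])/K[1,1]
    X,Y=x.copy(),y.copy()
    for _ in range(8):
        s=1+m["k1"]*(X*X+Y*Y);X=x/s;Y=y/s
    P=np.stack([X*d,Y*d,d],-1)
    if "rvec" in m:
        Rm=cv2.Rodrigues(np.array(m["rvec"],float))[0]
        W=(P-np.array(m["tvec"]).ravel())@Rm
    else:
        T=np.array(m["tool_from_camera"]);Q=P@T[:3,:3].T+T[:3,3]
        W=Q@R.from_euler("xyz",o["tool_rot"],degrees=True).as_matrix().T+np.array(o["tool_pos"])
    W[d<=0]=np.nan
    return W
def save(f,im): cv2.imwrite("pics/"+f,im[:,:,::-1])
E
python3 - <<'E'
from h import *
for n in("scene","top"):
    o,im,d,m=cam(n); save(n+"0.png",im); np.save(n+"0.npy",world(n,o,d,m)); np.save(n+"0i.npy",im)
print(o)
E
```

```text
{'time_s': 0.05, 'qpos': array([-75.45172585,  18.44011637,  -4.0145848 ,  83.17539997,
         1.2936818 ,  78.54233288,  -3.26147873]), 'joint_velocities': array([ 0.0068249 , -0.12829064,  0.02997591, -0.14557805, -0.01604494,
       -0.02918744, -0.04425274]), 'effort': array([ 3.24129996e-04, -4.92984116e+01, -4.06113351e-01, -3.13700151e+01,
       -6.43377705e-02,  3.98963399e-02,  9.57996963e-05]), 'tool_pos': array([0.15429367, 0.63076457, 0.18634513]), 'tool_rot': array([-1.79887320e+02,  4.87532460e-03,  1.66258851e+02]), 'force': array([-0.45508934,  0.73065551, -0.8440121 ]), 'wrist_torque': array([ 0.01076007, -0.00673293, -0.03540873]), 'grasp_force': 0.0, 'grip_width': 0.08749102391824559}
```

View pics/scene0.png

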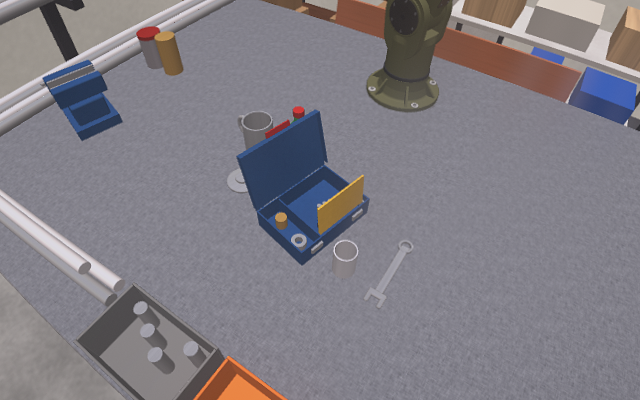

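View pics/top0.png

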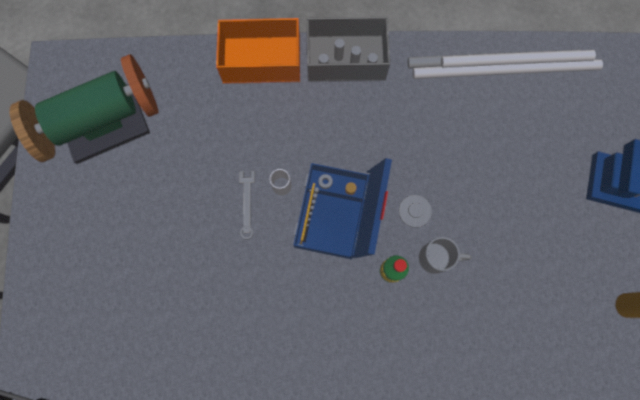

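The scene view shows the open case at about (310,190): cover leaning back, yellow panel upright at (340,203). In the top view the case is at (335,212), with the panel at (310,212), the cover at (378,208) and the tab at (384,205). The flange is at (415,211), the oil at (396,268), the mug at (441,255), the offcut at (280,180) and the spanner at (247,205).

Run:
```python
from h import *
W=np.load("top0.npy");im=np.load("top0i.npy").astype(int)
def p(n,u,v): print(n,u,v,W[v,u].round(4))
for n,u,v in [("floorA",200,300),("floorB",260,330),("cornFL",314,166),("cornFR",296,247),("backR",352,257),("offcut",280,172),("flange",415,205),("oil",401,265),("mug",440,243),("mugrim",440,240),("spA",247,175),("spB",247,232),("slug",351,187),("tab",384,205),("covtopL",388,162),("covtopR",377,255)]: p(n,u,v)
hsv=cv2.cvtColor(im.astype(np.uint8),cv2.COLOR_RGB2HSV)
def seg(n,lo,hi,box,Wd,h):
    m=cv2.inRange(h,lo,hi)>0; b=np.zeros_like(m); b[box[2]:box[3],box[0]:box[1]]=1; P=Wd[m&b]; P=P[~np.isnan(P[:,0])]
    print(n,len(P),P.min(0).round(3),P.max(0).round(3)); return P
Y=seg("panel top",(15,90,60),(35,255,255),(290,325,160,260),W,hsv)
t=Y[Y[:,2]>Y[:,2].max()-.012]; print("free edge ends",t[t[:,0].argmin()],t[t[:,0].argmax()],t[t[:,1].argmin()],t[t[:,1].argmax()])
B=seg("blue",(100,90,20),(130,255,255),(285,395,150,265),W,hsv)
r=B[(B[:,2]>.044)&(B[:,2]<.058)]; print("rim hull",cv2.minAreaRect((r[:,:2]*1000).astype(np.float32)))
c=B[B[:,2]>.09]; print("cover", cv2.minAreaRect((c[:,:2]*1000).astype(np.float32)), c[:,2].max()); 
q=c-c.mean(0);s=np.linalg.svd(q,full_matrices=False);print(c.mean(0),s[2][2],s[1])
S=np.load("scene0.npy");hs=cv2.cvtColor(np.load("scene0i.npy"),cv2.COLOR_RGB2HSV)
Z=seg("panel scene",(15,90,60),(35,255,255),(315,372,170,235),S,hs); 
C=seg("cover scene",(100,90,20),(130,255,255),(238,328,110,200),S,hs); C=C[C[:,2]>.08]
for n,P in(("pan",Z),("cov",C)):
    q=P-np.median(P,0);s=np.linalg.svd(q,full_matrices=False);print(n,np.median(P,0),s[2][2],s[1])
seg("red scene",(0,120,60),(8,255,255),(262,292,115,145),S,hs)
seg("red top",(0,120,60),(8,255,255),(375,392,180,230),W,hsv)
print(env.camera_model("wrist")["tool_from_camera"])
```

```text
floorA 200 300 [ 0.3595  0.3612 -0.0042]
floorB 260 330 [0.2886 0.2181 0.0034]
cornFL 314 166 [0.6712 0.0865 0.0348]
cornFR 296 247 [0.4791 0.1322 0.0159]
backR 352 257 [0.4484 0.0038 0.0598]
offcut 280 172 [0.6523 0.1667 0.0544]
flange 415 205 [ 0.5743 -0.1539  0.0196]
oil 401 265 [ 0.4198 -0.0919  0.1513]
mug 440 243 [ 0.4804 -0.2063  0.0276]
mugrim 440 240 [ 0.4821 -0.1973  0.0671]
spA 247 175 [ 0.662   0.2523 -0.002 ]
spB 247 232 [0.5184 0.2496 0.0066]
slug 351 187 [ 0.6196 -0.0012  0.0271]
tab 384 205 [ 0.539  -0.0561  0.1957]
covtopL 388 162 [ 0.6309 -0.0689  0.1938]
covtopR 377 255 [ 0.4582 -0.0597  0.0014]
panel top 153 [0.482 0.087 0.002] [0.632 0.118 0.12 ]
free edge ends [0.48242594 0.1150195  0.1082757 ] [0.60631259 0.08672799 0.11486848] [0.60631259 0.08672799 0.11486848] [0.48397334 0.1170187  0.11311192]
blue 6254 [ 0.441 -0.091 -0.004] [0.674 0.136 0.198]
rim hull ((561.9117431640625, 46.18401336669922), (141.74107360839844, 201.2191619873047), 77.24120330810547)
cover ((542.4188232421875, -37.83827209472656), (36.73567581176758, 204.3166961669922), 76.41901397705078) 0.197559455259177
[ 0.54215791 -0.04098921  0.15214989] [0.21768794 0.95977566 0.17732072] [2.33322858 1.38916735 0.12039867]
panel scene 1227 [ 0.386  0.05  -0.002] [0.609 0.123 0.116]
cover scene 5766 [ 0.407 -0.076 -0.004] [0.646 0.042 0.193]
pan [0.54977924 0.10402391 0.08028229] [-0.1942176  -0.98015409 -0.03971752] [1.35997185 0.85326257 0.18992887]
cov [ 0.54584223 -0.04180577  0.1385403 ] [-0.21457971 -0.95548559 -0.20249155] [3.8582894  2.08120941 0.18178023]
red scene 103 [ 0.51  -0.063  0.187] [ 0.568 -0.047  0.201]Traceback (most recent call last):
  File "<stdin>", line 21, in <module>
  File "<stdin>", line 8, in seg
    return umr_minimum(a, axis, None, out, keepdims, initial, where)
ValueError: zero-size array to reduction operation minimum which has no identity
```

Call:
{"method": "drive_tool", "body": {"moves": [-1.25,-0.9,-0.1,0.9,0,-2.5,-1.8,-0.2,1.8,0,-3.75,-2.7,-0.3,2.7,0,-5,-3.6,-0.4,3.6,0,-6.25,-4.5,-0.4,4.5,0], "squeeze": 3}}

```text
time_s: 0.72
tool_pos: [0.3556, 0.3955, 0.2036]
tool_rot: [180.0, -0.0, 121.0]
force: [0.2, 1.6, -0.0]
grip_width: 0.045
grasp_force: 0.0
```

```bash
cat >> h.py <<'E'
YAW=-102.75; C0=np.array([.562,.046])
a=np.radians(YAW);RC=np.array([[np.cos(a),-np.sin(a)],[np.sin(a),np.cos(a)]])
def tocase(p): return np.r_[RC.T@(np.array(p[:2])-C0),p[2]]
def goto(cx,cy,z):
    o=env.get_obs();p=np.array(o["tool_pos"]);w=np.r_[C0+RC@[cx,cy],z]
    print("case",(tocase(p)*1000).round(1),"yaw",o["tool_rot"].round(2),"t",o["time_s"],"F",o["force"].round(1))
    print("units",(R.from_euler("xyz",o["tool_rot"],degrees=True).as_matrix().T@(w-p)/.04).round(2),"turn",(o["tool_rot"][2]-(YAW+180))/10)
E
python3 -c "
from h import *
goto(-.115,-.028,.2)"
```

```text
case [-295.3 -278.4  203.6] yaw [ 1.7997e+02 -2.0000e-02  1.2096e+02] t 0.725 F [ 0.2  1.6 -0. ]
units [-7.58  1.41  0.09] turn 4.371477888563275
```

Call:
{"method": "drive_tool", "body": {"moves": [-1.5,0.3,0,0.9,0,-3,0.6,0,1.8,0,-4.5,0.9,0,2.7,0,-6,1.2,0,3.5,0,-7.5,1.4,0,4.4,0]}}

```text
time_s: 1.35
tool_pos: [0.5589, 0.1684, 0.2032]
tool_rot: [-180.0, -0.0, 77.0]
force: [-0.3, 0.7, 0.1]
grip_width: 0.0018
grasp_force: 0.0
```

Run:
```python
from h import *
goto(-.09,-.028,.100)
o,im,d,m=cam("wrist"); save("w1.png",im); W=world("wrist",o,d,m); np.save("w1.npy",W)
h=cv2.cvtColor(im,cv2.COLOR_RGB2HSV); y=(cv2.inRange(h,(15,90,60),(35,255,255))>0)
P=W[y];P=P[~np.isnan(P[:,0])];Q=np.array([tocase(p) for p in P])*1000
k=Q[(Q[:,2]>40)&(Q[:,0]>-90)&(Q[:,0]<20)]
for lo in range(40,125,10):
    s=k[(k[:,2]>=lo)&(k[:,2]<lo+10)]
    if len(s):print(lo,len(s),s.min(0).round(),np.percentile(s,[10,50],axis=0).round(1).tolist(),s.max(0).round())
```

```text
case [-118.7  -30.   203.2] yaw [-179.99   -0.     77.  ] t 1.35 F [-0.3  0.7  0.1]
units [-0.72  0.05  2.58] turn -0.02522313509979455
40 460 [-58. -96.  40.] [[-57.7, -82.1, 41.1], [-57.2, -29.5, 45.1]] [-56.  34.  50.]
50 452 [-58. -96.  50.] [[-56.9, -83.5, 51.1], [-56.5, -31.2, 54.7]] [-55.  34.  60.]
60 388 [-57. -96.  60.] [[-56.5, -85.8, 60.9], [-55.8, -32.7, 65.2]] [-55.  33.  70.]
70 369 [-57. -95.  70.] [[-56.1, -85.7, 71.2], [-55.2, -29.6, 75.0]] [-54.  33.  80.]
80 23 [-56. -55.  80.] [[-55.8, -32.7, 80.2], [-54.3, -30.7, 83.6]] [-54.  33.  90.]
90 18 [-54. -33.  90.] [[-54.1, -32.6, 90.2], [-53.5, -31.2, 94.3]] [-53. -30.  98.]
100 23 [-54. -33. 100.] [[-54.0, -32.6, 101.0], [-53.4, -31.6, 105.3]] [-52. -30. 110.]
110 21 [-53. -33. 110.] [[-53.2, -32.6, 111.9], [-51.5, -30.7, 113.1]] [-49. -30. 114.]
```

View pics/w1.png

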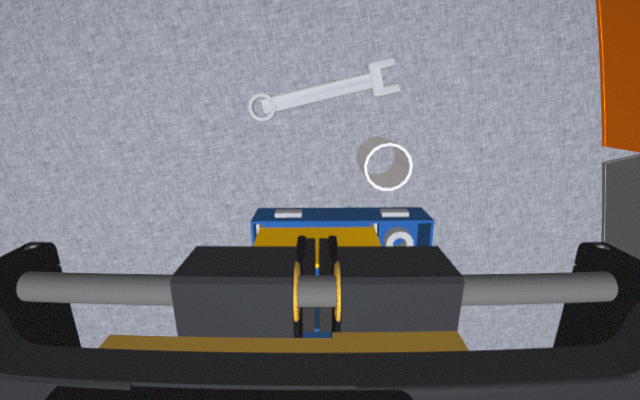

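The wrist view shows the upright panel as a yellow band at (315,238), the offcut at (388,166), the collar at (400,240) and the spanner at the top, all clear. The measured panel plane sits at case x -57 to -53, as expected. I'll descend in front of the panel.

Call:
{"method": "drive_tool", "body": {"moves": [0,0,1.2,0,0,-0.2,0,2.4,0,0,-0.7,0,2.5,0,0,-0.9,0,2.5,0,0,-1.1,0,2.5,0,0]}}

```text
time_s: 2.02
tool_pos: [0.55, 0.1267, 0.1059]
tool_rot: [179.8, -0.2, 77.2]
force: [0.7, 0.4, -0.0]
grip_width: 0.0004
grasp_force: 0.0
```

Run:
```python
from h import *
goto(-.07,-.028,.102)
c=tocase(env.get_obs()["tool_pos"])
for th in range(90,-1,-10):
    t=np.radians(th);r=.068
    x=-.055+r*np.cos(t)-.002*np.sin(t)-.0095; z=.034+r*np.sin(t)+.002*np.cos(t)
    print(th,round(x,4),round(z,4),"u",round(-(x-c[0])/.04,2),round(-(z-c[2])/.04,2))
```

```text
case [-76.  -29.6 105.9] yaw [ 1.7981e+02 -1.5000e-01  7.7230e+01] t 2.025 F [ 0.7  0.4 -0. ]
units [-0.15  0.04  0.1 ] turn -0.00226356616861807
90 -0.0665 0.102 u -0.24 0.1
80 -0.0547 0.1013 u -0.53 0.12
70 -0.0431 0.0986 u -0.82 0.18
60 -0.0322 0.0939 u -1.09 0.3
50 -0.0223 0.0874 u -1.34 0.46
40 -0.0137 0.0792 u -1.56 0.67
30 -0.0066 0.0697 u -1.73 0.91
20 -0.0013 0.0591 u -1.87 1.17
10 0.0021 0.0478 u -1.95 1.45
0 0.0035 0.036 u -1.99 1.75
```

Call:
{"method": "drive_tool", "body": {"moves": [-0.2,0,0.1,0,0,-0.4,0,0.1,0,0,-0.55,0,0.12,0,0,-0.7,0,0.15,0,0,-0.85,0,0.2,0,0]}}

```text
time_s: 2.65
tool_pos: [0.5408, 0.0935, 0.0954]
tool_rot: [180.0, -0.0, 77.3]
force: [-0.2, 0.1, 0.4]
grip_width: 0.0007
grasp_force: 0.0
```

Call:
{"method": "drive_tool", "body": {"moves": [-0.13,0,0.06,0,0,-0.26,0,0.13,0,0,-0.38,0,0.2,0,0,-0.5,0,0.28,0,0,-0.6,0,0.37,0,0]}}

```text
time_s: 3.28
tool_pos: [0.5355, 0.07, 0.0804]
tool_rot: [180.0, -0.0, 77.3]
force: [-0.7, -0.6, -0.5]
grip_width: 0.0007
grasp_force: 0.0
```

Run:
```python
from h import *
goto(.0035,-.028,.036)
c=tocase(env.get_obs()["tool_pos"])
for th in range(50,-1,-5):
    t=np.radians(th);r=.068
    x=-.055+r*np.cos(t)-.002*np.sin(t)-.0095; z=.034+r*np.sin(t)+.002*np.cos(t)
    print(th,round(x,4),round(z,4),"u",round(-(x-c[0])/.04,2),round(-(z-c[2])/.04,2))
o,im,d,m=cam("top");save("t1.png",cv2.resize(im[140:280,220:460],None,fx=3,fy=3))
```

```text
case [-17.6 -31.1  80.4] yaw [180.    -0.    77.26] t 3.275 F [-0.7 -0.6 -0.5]
units [-0.53  0.08  1.11] turn 0.0009944476357674147
50 -0.0223 0.0874 u 0.12 -0.17
45 -0.0178 0.0835 u 0.01 -0.08
40 -0.0137 0.0792 u -0.1 0.03
35 -0.0099 0.0746 u -0.19 0.14
30 -0.0066 0.0697 u -0.27 0.27
25 -0.0037 0.0646 u -0.35 0.4
20 -0.0013 0.0591 u -0.41 0.53
15 0.0007 0.0535 u -0.46 0.67
10 0.0021 0.0478 u -0.49 0.82
5 0.0031 0.0419 u -0.52 0.96
0 0.0035 0.036 u -0.53 1.11
```

View pics/t1.png

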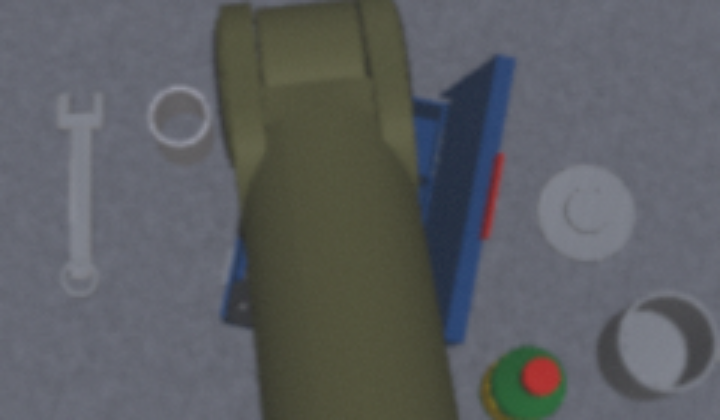

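The top view is blocked by the arm. The cover hasn't moved and the surrounding things are still in place. I'll continue down the arc.

Call:
{"method": "drive_tool", "body": {"moves": [-0.1,0,0.06,0,0,-0.2,0,0.18,0,0,-0.28,0,0.3,0,0,-0.35,0,0.42,0,0,-0.41,0,0.55,0,0]}}

```text
time_s: 3.95
tool_pos: [0.5319, 0.0542, 0.0583]
tool_rot: [-180.0, -0.0, 77.3]
force: [0.2, 0.2, 0.2]
grip_width: 0.0004
grasp_force: 0.0
```

Call:
{"method": "drive_tool", "body": {"moves": [-0.05,0,0.12,0,0,-0.09,0,0.26,0,0,-0.11,0,0.4,0,0,-0.12,0,0.5,0,0,-0.12,0,0.55,0,0]}}

```text
time_s: 4.58
tool_pos: [0.5308, 0.0496, 0.0363]
tool_rot: [-180.0, 0.0, 77.3]
force: [-0.6, -1.3, 0.7]
grip_width: 0.0006
grasp_force: 0.0
```

Run:
```python
from h import *
goto(.0035,-.028,.036)
o,im,d,m=cam("scene");save("s1.png",cv2.resize(im[100:280,220:460],None,fx=3,fy=3))
```

```text
case [  3.4 -31.3  36.3] yaw [-1.7998e+02  1.0000e-02  7.7260e+01] t 4.575 F [-0.6 -1.3  0.7]
units [-0.    0.08  0.01] turn 0.001133016095387518
```

View pics/s1.png

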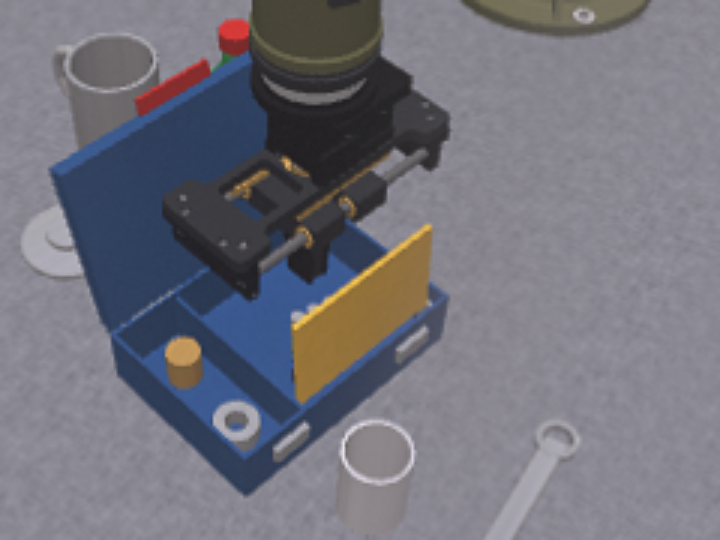

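The scene view shows the panel still upright at crop (365,310), with the fingertips at crop (310,275). That doesn't match what I expected, so I'll check where the hand really is relative to the panel before moving on.

Run:
```python
from h import *
o,im,d,m=cam("scene");W=world("scene",o,d,m)
def proj(p):
    Rm=cv2.Rodrigues(np.array(m["rvec"],float))[0];q=Rm@p+np.array(m["tvec"]).ravel();x,y=q[:2]/q[2];s=1+m["k1"]*(x*x+y*y);K=np.array(m["K"]);return np.array([K[0,0]*x*s+K[0,2],K[1,1]*y*s+K[1,2]])
def cw(x,y,z): return np.r_[C0+RC@[x/1000,y/1000],z/1000]
for n,p in {"tcp":o["tool_pos"],"upedgeR":cw(-57,-93,114),"upedgeL":cw(-57,37,114),"hingeL":cw(-57,37,34),"flatedgeL":cw(25,37,36),"front+":cw(-70,100,50),"front-":cw(-70,-100,50),"b+":cw(70,100,50)}.items():
    q=proj(p);print(n,q.round(),"crop",((q-[220,100])*3).round())
h=cv2.cvtColor(im,cv2.COLOR_RGB2HSV);y=cv2.inRange(h,(15,90,60),(35,255,255))>0;y[:, :315]=0;y[:165]=0;y[:,372:]=0
P=np.array([tocase(p) for p in W[y]])*1000;print(len(P),np.nanmin(P,0).round(),np.nanmedian(P,0).round(),np.nanmax(P,0).round())
# dark finger tip
for v,u in[(190,322),(185,322),(178,322)]: print(u,v,(tocase(W[v,u])*1000).round())
```

```text
tcp [322. 200.] crop [306. 300.]
upedgeR [365. 177.] crop [436. 231.]
upedgeL [319. 212.] crop [298. 335.]
hingeL [319. 235.] crop [296. 405.]
flatedgeL [292. 211.] crop [217. 334.]
front+ [300. 253.] crop [240. 459.]
front- [369. 198.] crop [446. 295.]
b+ [255. 211.] crop [106. 333.]
1295 [ -59. -178.   -2.] [-54. -23.  82.] [ 16.  36. 174.]
322 190 [ -5. -21.  86.]
322 185 [ -7. -19. 105.]
322 178 [-28.   3. 159.]
```

Run:
```python
from h import *
o,im,d,m=cam("scene");W=world("scene",o,d,m)
print(env.get_obs()["tool_pos"])
for u in (316,320,324,326):
  for v in range(182,200,1):
    if im[v,u].max()<75: last=v
  print(u,last,[(v,im[v,u].tolist(),(tocase(W[v,u])*1000).round().tolist()) for v in range(last-5,last+3,1)])
```

```text
[0.53094377 0.04972159 0.03665505]
316 188 [(183, [90, 87, 90], [-27.0, 18.0, 156.0]), (184, [68, 66, 69], [-28.0, 19.0, 154.0]), (185, [40, 39, 40], [13.0, -21.0, 87.0]), (186, [34, 31, 32], [13.0, -21.0, 83.0]), (187, [33, 28, 29], [12.0, -21.0, 80.0]), (188, [33, 31, 32], [14.0, -22.0, 75.0]), (189, [44, 56, 82], [12.0, -21.0, 74.0]), (190, [61, 93, 151], [53.0, -61.0, 3.0])]
320 192 [(187, [35, 34, 36], [1.0, -21.0, 90.0]), (188, [37, 36, 38], [1.0, -21.0, 87.0]), (189, [39, 38, 39], [0.0, -21.0, 85.0]), (190, [36, 35, 36], [2.0, -22.0, 79.0]), (191, [38, 35, 35], [2.0, -23.0, 75.0]), (192, [40, 43, 57], [1.0, -22.0, 73.0]), (193, [53, 75, 120], [41.0, -62.0, 2.0]), (194, [61, 91, 148], [39.0, -61.0, 1.0])]
324 192 [(187, [38, 37, 40], [-7.0, -25.0, 93.0]), (188, [38, 37, 40], [-7.0, -25.0, 90.0]), (189, [42, 40, 42], [-6.0, -26.0, 85.0]), (190, [40, 38, 41], [-7.0, -25.0, 84.0]), (191, [41, 37, 38], [-5.0, -28.0, 77.0]), (192, [43, 44, 54], [-5.0, -28.0, 74.0]), (193, [50, 67, 98], [-5.0, -28.0, 70.0]), (194, [56, 80, 124], [33.0, -68.0, 0.0])]
326 191 [(186, [43, 41, 43], [-6.0, -32.0, 90.0]), (187, [44, 40, 44], [-4.0, -34.0, 84.0]), (188, [42, 40, 43], [-5.0, -33.0, 82.0]), (189, [43, 41, 43], [-6.0, -33.0, 80.0]), (190, [42, 38, 38], [-5.0, -33.0, 76.0]), (191, [46, 49, 66], [-6.0, -33.0, 74.0]), (192, [57, 81, 128], [34.0, -75.0, 1.0]), (193, [62, 93, 149], [32.0, -73.0, 1.0])]
```

Run:
```python
from h import *
W=np.load("w1.npy")
print("bench z",np.nanmedian(W[20:200,50:200,2]),np.nanmedian(W[20:140,420:580,2]))
print("offcut rim",tocase(W[148,388])*1000,"rim wall",tocase(W[220,340])*1000)
print("finger px",[(v,(tocase(W[v,300])*1000).round().tolist()) for v in range(236,340,8)])
print("wristT",np.array(env.camera_model("wrist")["tool_from_camera"]).round(3).tolist())
```

```text
bench z -0.00038653028186946825 -0.000446349494890419
offcut rim [-1.43306282e+02  5.24920531e+01  1.15716789e-01] rim wall [-71.19281692  -5.5616845   46.88679883]
finger px [(236, [-129.0, -39.0, 238.0]), (244, [-129.0, -39.0, 248.0]), (252, [-129.0, -38.0, 258.0]), (260, [-130.0, -38.0, 266.0]), (268, [-130.0, -37.0, 275.0]), (276, [-152.0, -35.0, 322.0]), (284, [-151.0, -35.0, 324.0]), (292, [-149.0, -35.0, 325.0]), (300, [-147.0, -35.0, 325.0]), (308, [-127.0, -36.0, 298.0]), (316, [-124.0, -36.0, 299.0]), (324, [-122.0, -36.0, 300.0]), (332, [-120.0, -36.0, 302.0])]
wristT [[0.0, -0.961, -0.276, 0.076], [1.0, 0.0, -0.0, -0.001], [0.0, -0.276, 0.961, -0.197], [0.0, 0.0, 0.0, 1.0]]
```

The wrist calibration agrees (bench z = 0, rim at 47 mm), but both the scene and wrist depth put the real fingertips about 36 mm above the reported TCP. So the fingers passed over the panel without touching it. I'll go back over the panel and redo the push with that offset.

Call:
{"method": "drive_tool", "body": {"moves": [0,0,-1,0,0,0,0,-2,0,0,1,0,-2.2,0,0,2,0,-2.2,0,0,2.6,0,-2.2,0,0]}}

```text
time_s: 5.35
tool_pos: [0.554, 0.1535, 0.1249]
tool_rot: [180.0, -0.0, 77.4]
force: [-0.4, 0.4, -0.2]
grip_width: 0.0003
grasp_force: 0.0
```

Call:
{"method": "drive_tool", "body": {"moves": [0,0.05,0.3,0,0,0,0.05,1,0,0,0,0.05,1.4,0,0,0,0.05,1.4,0,0]}}

```text
time_s: 5.85
tool_pos: [0.5545, 0.1487, 0.067]
tool_rot: [-179.8, 0.1, 77.2]
force: [0.8, 0.9, -0.6]
grip_width: 0.0006
grasp_force: 0.0
```

Run:
```python
from h import *
goto(-.07,-.028,.066)
o,im,d,m=cam("scene");save("s2.png",cv2.resize(im[100:280,220:460],None,fx=3,fy=3))
```

```text
case [-98.5 -30.   67. ] yaw [-1.7985e+02  1.5000e-01  7.7160e+01] t 5.85 F [ 0.8  0.9 -0.6]
units [-0.71  0.05  0.03] turn -0.009388730956227675
```

View pics/s2.png

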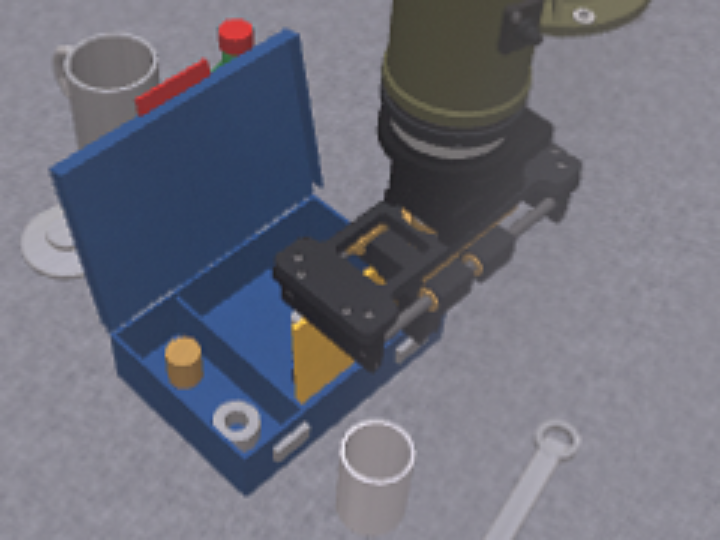

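The fingers are now in front of the panel at crop (420,325), with nothing else disturbed. I'll push along the arc slowly.

Call:
{"method": "drive_tool", "body": {"moves": [-0.4,0.05,0.03,0,0,-0.7,0.05,0.03,0,0,-0.85,0.05,0.03,0,0,-1,0.05,0.04,0,0,-1.1,0.05,0.05,0,0]}}

```text
time_s: 6.52
tool_pos: [0.5486, 0.1079, 0.0673]
tool_rot: [179.9, -0.1, 77.3]
force: [0.7, 1.4, 1.3]
grip_width: 0.0007
grasp_force: 1.1
```

Call:
{"method": "drive_tool", "body": {"moves": [-0.14,0,0.03,0,0,-0.28,0,0.06,0,0,-0.42,0,0.12,0,0,-0.55,0,0.19,0,0,-0.67,0,0.26,0,0]}}

```text
time_s: 7.15
tool_pos: [0.5421, 0.0804, 0.0561]
tool_rot: [180.0, 0.0, 77.2]
force: [2.1, -0.1, 1.2]
grip_width: 0.0005
grasp_force: 1.0
```

Run:
```python
from h import *
goto(.0035,-.028,.0)
o,im,d,m=cam("scene");W=world("scene",o,d,m);save("s3.png",cv2.resize(im[100:280,220:460],None,fx=3,fy=3))
h=cv2.cvtColor(im,cv2.COLOR_RGB2HSV);y=cv2.inRange(h,(15,120,60),(35,255,255))>0;y[:, :285]=0;y[:165]=0;y[:,372:]=0
P=np.array([tocase(p) for p in W[y]])*1000;P=P[(P[:,2]<118)&(P[:,1]>-100)]
s=P[(P[:,2]>36)];print(len(s));q=np.polyfit(s[:,0],s[:,2],1);print(q,np.percentile(s,[2,98],axis=0).round())
```

```text
case [-29.2 -27.   56.1] yaw [1.7999e+02 2.0000e-02 7.7240e+01] t 7.15 F [ 2.1 -0.1  1.2]
units [-0.82 -0.02  1.4 ] turn -0.0009489875866606212
1455
[  1.40170662 115.14164758] [[-55. -91.  37.]
 [-16.  35.  94.]]
```

View pics/s3.png

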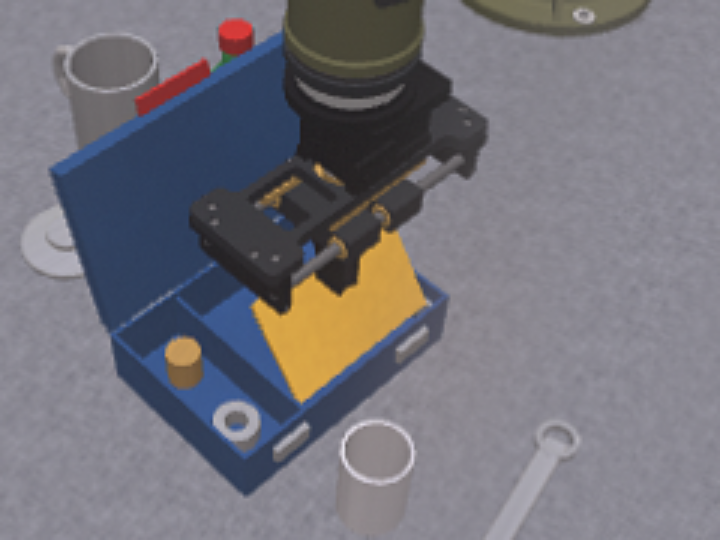

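The panel is now about 54° and following the fingers, with the contact at crop (345,285). I'll continue the arc to flat.

Call:
{"method": "drive_tool", "body": {"moves": [-0.15,0,0.09,0,0,-0.26,0,0.19,0,0,-0.37,0,0.3,0,0,-0.47,0,0.42,0,0,-0.56,0,0.55,0,0]}}

```text
time_s: 7.82
tool_pos: [0.5369, 0.0593, 0.0338]
tool_rot: [-180.0, -0.0, 77.3]
force: [0.7, 1.8, 1.5]
grip_width: 0.0009
grasp_force: 0.9
```

Call:
{"method": "drive_tool", "body": {"moves": [-0.07,0,0.13,0,0,-0.14,0,0.27,0,0,-0.18,0,0.41,0,0,-0.22,0,0.55,0,0,-0.24,0,0.7,0,0]}}

```text
time_s: 8.45
tool_pos: [0.5348, 0.0498, 0.0058]
tool_rot: [-180.0, 0.0, 77.3]
force: [0.1, 0.8, 1.5]
grip_width: 0.0008
grasp_force: 0.8
```

Call:
{"method": "drive_tool", "body": {"moves": [0,0,0.06,0,0,0,0,0.12,0,0,0,0,0.15,0,0,0,0,0.15,0,0]}}

```text
time_s: 8.95
tool_pos: [0.5347, 0.0495, 0.0012]
tool_rot: [-179.9, 0.0, 77.2]
force: [-4.4, -0.8, 9.5]
grip_width: 0.0002
grasp_force: 4.7
```

```bash
cat > pan.py <<'E'
from h import *
goto(.0035,-.028,.0)
o,im,d,m=cam("scene");W=world("scene",o,d,m)
h=cv2.cvtColor(im,cv2.COLOR_RGB2HSV);y=cv2.inRange(h,(15,120,60),(35,255,255))>0;y[:, :270]=0;y[:160]=0;y[:,372:]=0
P=np.array([tocase(p) for p in W[y]])*1000;s=P[(P[:,2]<118)&(P[:,1]>-100)&(P[:,1]<38)&(P[:,2]>20)&(P[:,0]>-62)]
print(len(s));q=np.polyfit(s[:,0],s[:,2],1);print("slope",q,np.percentile(s,[2,98],axis=0).round())
E
python3 pan.py
```

```text
case [  2.6 -27.4   1.2] yaw [-1.7994e+02  1.0000e-02  7.7250e+01] t 8.95 F [-4.4 -0.8  9.5]
units [-0.02 -0.02  0.03] turn -0.00013254974316652125
1453
slope [-1.41104292e-02  3.56992034e+01] [[-55. -92.  33.]
 [ 16.  32.  39.]]
```

The panel is flat (slope about 0, z about 36 mm, resting on its stop at 9.5 N). Next I lift off and pass over behind the cover.

Call:
{"method": "drive_tool", "body": {"moves": [0,0,-1,0,0,0,0,-2.3,0,0,0,0,-3.7,0,0,0,0.3,-5.1,0,0,0,0.7,-5.3,0,0]}}

```text
time_s: 9.62
tool_pos: [0.5653, 0.0439, 0.2173]
tool_rot: [179.6, -0.2, 77.3]
force: [0.9, -0.6, -0.7]
grip_width: 0.0004
grasp_force: 0.0
```

Call:
{"method": "drive_tool", "body": {"moves": [-1,0,0,0,0,-2,0,0,0,0,-3,0,0,0,0,-3.5,0,0,0,0,-3.5,0,0,0,0]}}

```text
time_s: 10.25
tool_pos: [0.5314, -0.0938, 0.2123]
tool_rot: [180.0, -0.0, 77.1]
force: [-0.5, 0.8, -0.5]
grip_width: 0.0007
grasp_force: 0.0
```

```bash
python3 pan.py
python3 - <<'E'
from h import *
goto(.14,0,.145)
o,im,d,m=cam("scene");W=world("scene",o,d,m)
h=cv2.cvtColor(im,cv2.COLOR_RGB2HSV);y=cv2.inRange(h,(100,90,20),(130,255,255))>0;y[:, :238]=0;y[:110]=0;y[:,328:]=0
P=np.array([tocase(p) for p in W[y]])*1000;s=P[(P[:,2]>80)&(P[:,0]>50)&(P[:,2]<210)]
q=np.polyfit(s[:,2],s[:,0],1);print("cover deg",90+np.degrees(np.arctan(q[0])),"x@z50",np.polyval(q,50.5),s.max(0))
E
```

```text
case [143.1   1.  212.3] yaw [ 1.7998e+02 -2.0000e-02  7.7110e+01] t 10.25 F [-0.5  0.8 -0.5]
units [ 3.49 -0.74  5.31] turn -0.01429017306620466
1725
slope [-2.26999613e-03  3.52052495e+01] [[-55. -92.  33.]
 [ 22.  32.  37.]]
case [141.2   1.  212.2] yaw [ 1.7999e+02 -6.0000e-02  7.7260e+01] t 10.3 F [ 0.6  1.  -0. ]
units [ 0.03 -0.02  1.68] turn 0.0013642958281053553
cover deg 101.66135762326056 x@z50 71.0321746047376 [105.88469904 101.55349206 193.588292  ]
```

The panel is still flat with the hand away, and the cover is at 101.7°. I'll descend behind it and push along its arc.

Call:
{"method": "drive_tool", "body": {"moves": [0,0,0.9,0,0,0,0,1.7,0,0,0.3,0,1.7,0,0,0.6,0,1.7,0,0]}}

```text
time_s: 10.85
tool_pos: [0.538, -0.0673, 0.1453]
tool_rot: [179.9, -0.0, 77.4]
force: [-1.6, -1.8, 1.9]
grip_width: 0.0009
grasp_force: 2.0
```

```bash
cat > cov.py <<'E'
from h import *
goto(.11,0,.145)
c=tocase(env.get_obs()["tool_pos"])*1000
for th in list(range(100,10,-5))+[10,7,4,2,0]:
    t=np.radians(th);r=133
    x=70-r*np.cos(t)+3*np.sin(t)+10; z=50.5+r*np.sin(t)+3*np.cos(t)-36
    print(th,round(x,1),round(z,1),"u",round(-(x-c[0])/40,2),round(-(z-c[2])/40,2))
E
python3 cov.py
```

```text
case [115.8   1.5 145.3] yaw [ 1.7993e+02 -2.0000e-02  7.7380e+01] t 10.85 F [-1.6 -1.8  1.9]
units [ 0.14 -0.04  0.01] turn 0.013497014095740667
100 106.0 145.0 u 0.24 0.01
95 94.6 146.7 u 0.53 -0.04
90 83.0 147.5 u 0.82 -0.05
85 71.4 147.3 u 1.11 -0.05
80 59.9 146.0 u 1.4 -0.02
75 48.5 143.7 u 1.68 0.04
70 37.3 140.5 u 1.96 0.12
65 26.5 136.3 u 2.23 0.23
60 16.1 131.2 u 2.49 0.35
55 6.2 125.2 u 2.74 0.5
50 -3.2 118.3 u 2.97 0.68
45 -11.9 110.7 u 3.19 0.87
40 -20.0 102.3 u 3.39 1.08
35 -27.2 93.2 u 3.57 1.3
30 -33.7 83.6 u 3.74 1.54
25 -39.3 73.4 u 3.88 1.8
20 -44.0 62.8 u 3.99 2.06
15 -47.7 51.8 u 4.09 2.34
10 -50.5 40.5 u 4.16 2.62
7 -51.6 33.7 u 4.19 2.79
4 -52.5 26.8 u 4.21 2.96
2 -52.8 22.1 u 4.21 3.08
0 -53.0 17.5 u 4.22 3.2
```

Call:
{"method": "drive_tool", "body": {"moves": [0.2,0,-0.02,0,0,0.4,0,-0.04,0,0,0.6,0,-0.05,0,0,0.8,0,-0.06,0,0,1,0,-0.06,0,0]}}

```text
time_s: 11.48
tool_pos: [0.5461, -0.0301, 0.1469]
tool_rot: [179.9, -0.0, 77.2]
force: [-0.3, -2.9, 2.7]
grip_width: 0.0005
grasp_force: 1.4
```

Call:
{"method": "drive_tool", "body": {"moves": [0.2,0,0.01,0,0,0.4,0,0.03,0,0,0.6,0,0.07,0,0,0.8,0,0.12,0,0,1,0,0.19,0,0]}}

```text
time_s: 12.1
tool_pos: [0.5544, 0.0095, 0.1389]
tool_rot: [-180.0, -0.0, 77.3]
force: [-0.0, -2.7, 2.1]
grip_width: 0.0006
grasp_force: 1.1
```

```bash
python3 cov.py
python3 - <<'E'
from h import *
o,im,d,m=cam("scene");save("s4.png",cv2.resize(im[100:280,220:460],None,fx=3,fy=3))
E
```

```text
case [ 37.3   0.7 138.9] yaw [-1.7998e+02 -2.0000e-02  7.7270e+01] t 12.1 F [-0.  -2.7  2.1]
units [-1.82 -0.02 -0.15] turn 0.002325650875128815
100 106.0 145.0 u -1.72 -0.15
95 94.6 146.7 u -1.43 -0.2
90 83.0 147.5 u -1.14 -0.22
85 71.4 147.3 u -0.85 -0.21
80 59.9 146.0 u -0.56 -0.18
75 48.5 143.7 u -0.28 -0.12
70 37.3 140.5 u -0.0 -0.04
65 26.5 136.3 u 0.27 0.06
60 16.1 131.2 u 0.53 0.19
55 6.2 125.2 u 0.78 0.34
50 -3.2 118.3 u 1.01 0.51
45 -11.9 110.7 u 1.23 0.7
40 -20.0 102.3 u 1.43 0.91
35 -27.2 93.2 u 1.61 1.14
30 -33.7 83.6 u 1.77 1.38
25 -39.3 73.4 u 1.91 1.64
20 -44.0 62.8 u 2.03 1.9
15 -47.7 51.8 u 2.12 2.18
10 -50.5 40.5 u 2.19 2.46
7 -51.6 33.7 u 2.22 2.63
4 -52.5 26.8 u 2.24 2.8
2 -52.8 22.1 u 2.25 2.92
0 -53.0 17.5 u 2.26 3.03
```

View pics/s4.png

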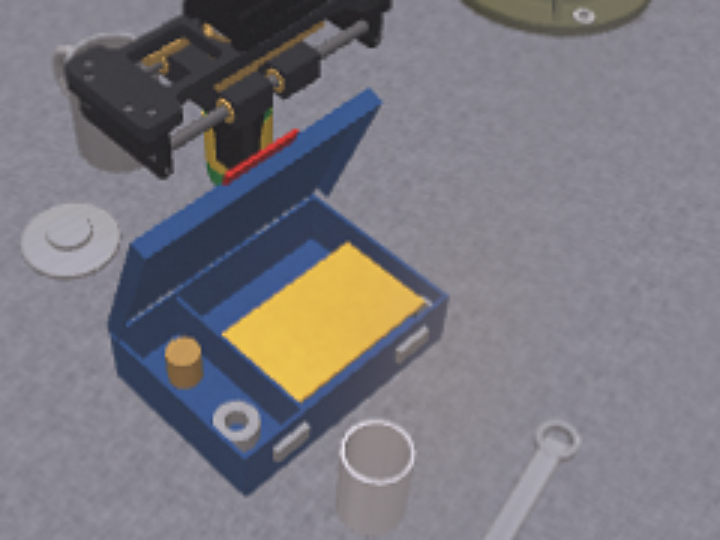

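The panel lies flat at crop (325,320), the cover is at about 70° and coming over, and the loose things are untouched. I'll continue along the arc.

Call:
{"method": "drive_tool", "body": {"moves": [0.27,0,0.06,0,0,0.53,0,0.19,0,0,0.78,0,0.34,0,0,1.01,0,0.51,0,0,1.23,0,0.7,0,0]}}

```text
time_s: 12.78
tool_pos: [0.5651, 0.0575, 0.1104]
tool_rot: [-180.0, -0.0, 77.3]
force: [-0.8, -1.6, 0.6]
grip_width: 0.0006
grasp_force: 0.8
```

Call:
{"method": "drive_tool", "body": {"moves": [0.2,0,0.21,0,0,0.38,0,0.44,0,0,0.54,0,0.68,0,0,0.68,0,0.94,0,0,0.8,0,1.2,0,0]}}

```text
time_s: 13.4
tool_pos: [0.5725, 0.0885, 0.0624]
tool_rot: [180.0, -0.0, 77.3]
force: [-1.5, -1.1, 1.6]
grip_width: 0.0007
grasp_force: 0.6
```

```bash
python3 cov.py|sed -n '1,2p;18,30p'
```

```text
case [-43.8   0.8  62.4] yaw [ 1.7999e+02 -3.0000e-02  7.7270e+01] t 13.4 F [-1.5 -1.1  1.6]
units [-3.84 -0.02 -2.07] turn 0.002056116768062566
25 -39.3 73.4 u -0.11 -0.28
20 -44.0 62.8 u 0.0 -0.01
15 -47.7 51.8 u 0.1 0.27
10 -50.5 40.5 u 0.17 0.55
7 -51.6 33.7 u 0.2 0.72
4 -52.5 26.8 u 0.22 0.89
2 -52.8 22.1 u 0.23 1.01
0 -53.0 17.5 u 0.23 1.12
```

Call:
{"method": "drive_tool", "body": {"moves": [0.08,0,0.23,0,0,0.14,0,0.46,0,0,0.19,0,0.69,0,0,0.22,0,0.9,0,0,0.23,0,1.02,0,0]}}

```text
time_s: 14.02
tool_pos: [0.5744, 0.0967, 0.0217]
tool_rot: [180.0, 0.0, 77.3]
force: [-0.9, -0.9, 0.2]
grip_width: 0.0004
grasp_force: 0.5
```

Call:
{"method": "drive_tool", "body": {"moves": [0,0,0.05,0,0,0,0,0.1,0,0,0,0,0.14,0,0,0,0,0.17,0,0,0,0,0.17,0,0]}}

```text
time_s: 14.65
tool_pos: [0.5746, 0.0969, 0.0185]
tool_rot: [-180.0, -0.1, 77.2]
force: [-8.4, -2.1, 18.9]
grip_width: 0.0007
grasp_force: 9.5
```

Firm contact at 19 N, so the cover is on its stop. I'll lift clear and verify.

Call:
{"method": "drive_tool", "body": {"moves": [0,0,-0.6,0,0,0,0,-1.6,0,0,0,0,-2.8,0,0,0,0,-4,0,0,1,0,-4.8,0,0]}}

```text
time_s: 15.28
tool_pos: [0.5849, 0.132, 0.2111]
tool_rot: [179.7, -0.1, 76.9]
force: [0.8, -0.3, -0.0]
grip_width: 0.0004
grasp_force: 0.0
```

Call:
{"method": "drive_tool", "body": {"moves": [1.4,0,0,0,0,2.8,0,0,0,0,4,0,0,0,0,4,0,0,0,0]}}

```text
time_s: 15.78
tool_pos: [0.6172, 0.2981, 0.206]
tool_rot: [-179.9, -0.1, 77.7]
force: [0.3, 0.8, -0.5]
grip_width: 0.0006
grasp_force: 0.0
```

Run:
```python
from h import *
goto(0,0,.2)
o,im,d,m=cam("scene");W=world("scene",o,d,m);save("s5.png",cv2.resize(im[100:280,220:460],None,fx=3,fy=3))
h=cv2.cvtColor(im,cv2.COLOR_RGB2HSV);y=cv2.inRange(h,(100,90,20),(130,255,255))>0;y[:, :238]=0;y[:110]=0;y[:,380:]=0
P=np.array([tocase(p) for p in W[y]])*1000;s=P[(P[:,2]>44)&(abs(P[:,0])<68)&(abs(P[:,1])<95)]
q=np.polyfit(s[:,0],s[:,2],1);print(len(s),"deg",np.degrees(np.arctan(q[0])),np.median(s[:,2]),s.max(0))
```

```text
case [-258.1   -1.8  206. ] yaw [-1.7991e+02 -7.0000e-02  7.7710e+01] t 15.775 F [ 0.3  0.8 -0.5]
units [-6.45 -0.01  0.14] turn 0.04579647916948204
4499 deg -0.03632261584376064 52.748769141403585 [67.97860728 94.9672101  56.49824402]
```

View pics/s5.png

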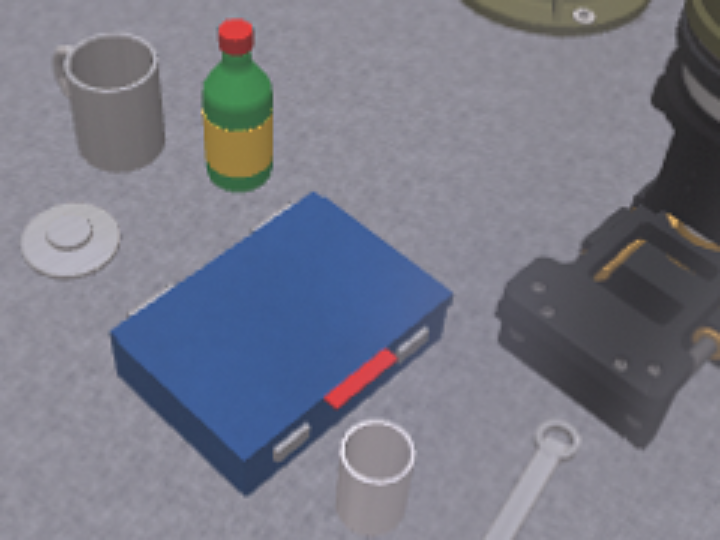

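The cover is shut: top at 52.7 mm and 0.0° tilt at crop (280,330). The mug, oil, flange, offcut and spanner are all in place, and the hand is clear in the air.

```bash
python3 -c "
from cell import env
print(env.sign_off())"
```

```text
the job is handed in; nothing more can be done
None
```

The job is handed in at about 16 s: I pushed the panel flat first and then shut the cover fully (0° tilt measured), the loose things I could see were left in place, and the hand is clear.

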